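Draw the clamp's jaws in with the turnbuckle until the filter stone stands upright

TASK

A porous filter stone leans loosely between the open jaws of the tie-rod clamp. Turn the turnbuckle (the steel sleeve with four cross bars) by its bars, the uppermost bar moving towards the stone's side, until both jaws have drawn fully in and hold the stone upright; one swing is not enough, so let go and take the next bar. Leave the stone in its cradle and let go of everything.

Things in the scene. Friction and masses are not known exactly. Their poses are not given: they have to be found in the camera images.
- clamp: the tie-rod clamp's base plate, aluminium, 232 x 165 x 12 mm, fixed to the bench; origin on the bench surface near its middle; x runs along the turnbuckle and the jaws' travel, y across from the turnbuckle (at y = -50 mm) to the stone (at y = +50 mm), z up. Posts carrying the rods stand at x = about +-100 mm with the jaws open, up to z = 107 mm; jaw tops are at z = 60 mm
- sleeve_axis (a point): point on the turnbuckle's turning axis midway along the sleeve, where the four bars cross, 90 mm above the bench; axes as the clamp's. The sleeve is a steel body 76 mm long and 36 mm thick at the middle; its four round bars, 12 mm thick, stand out at right angles to the axis, 90 degrees apart, in the plane x = 0, each reaching 75 mm from the axis with a 16 mm ball end centred 67 mm from the axis; they can be pinched along the clamp's x
- bar_tip (a point): centre of the ball end of one of the four bars, 67 mm from sleeve_axis; turns with the sleeve. With the sleeve at 0 this bar leans 50 degrees from straight up to the clamp's -y side; at reading q it leans q - 0.873 rad from straight up, positive towards the clamp's +y
- sleeve (a joint): turning angle of the turnbuckle, rad, 0 (jaws open 40 mm) to 3.0 (stop; jaws closed on the stone). It grows as the uppermost bar moves towards the clamp's +y, the stone's side. It turns with a friction of about 0.2 N m and stays where it is left; each jaw moves in 5.07 mm per rad
- jaw_near_face (a point): middle of the rubber face of the jaw at the clamp's -x end; face 52 mm wide, 38 mm high; moves towards +x as the turnbuckle is turned
- jaw_far_face (a point): middle of the rubber face of the opposite jaw; moves towards -x as the turnbuckle is turned
- cradle (a point): fixed point midway between the jaws where the stone's centre belongs, 44 mm above the bench, axes as the clamp's
- stone_centre (a point): centre of the filter stone, a loose grey-brown disc 62 mm across and 10 mm thick, set on edge on two low cradle bars between the jaws; its z axis is the disc's axis, which lies along the clamp's x when the stone stands upright
Not all that is in view belongs to the job. What is shaped like the part that bears stone_centre but orange or pink is not meant.

How it is judged:
At the end, for the whole second after the job is handed in: the sleeve is turned to within 0.25 rad of its stop, so both jaws are drawn in to less than 13 mm apart; the stone stands upright between them within 5 degrees, its centre within 10 mm of its place in the cradle; the sleeve is at rest (value of joint sleeve above 2.75 rad and distance between jaw_near_face and jaw_far_face below 0.013 m and angle between the z axis of stone_centre and the x axis of clamp, either way round below 0.09 rad and distance between stone_centre and cradle below 0.01 m and velocity of joint sleeve between -0.05 and 0.05 rad/s); the robot touches nothing.
It fails at once if the stone is lifted or knocked out of the cradle (distance between stone_centre and cradle above 0.04 m).
It also fails if it takes over 69 s, if anything falls off the work surface, if the arm or the gripper's body presses on something with over 40 N, if the wrist force passes 120 N, or if a joint passes its speed limit or range.

ROBOT

A 7-joint arm with a two-finger parallel gripper is mounted at the origin on a cart in front of the work surface, level with it; the furniture and walls round the work are solid. World frame = base frame: x ahead of the robot, y to its left, z up, the work surface at z = 0. Lengths are in m, angles in rad, forces in N, time in s.
With the tool pointing down it reaches from about 0.4 to 0.85 m from the base axis. Payload 4.5 kg.
Tool frame: the origin (TCP) lies at the very end of the fingers, on their centre line; the grasp point (between the pads) lies 19 mm behind it (robot.grip_point_offset is the distance from the TCP to the grasp point, in m); z points along the fingers, y is the direction in which the jaws open and shut (so a half turn about z gives the same grasp; the last joint's range is limited). The gripper opens to 88 mm and grips with 3 to 60 N. Pads are 18 mm wide; open, the fingers measure 123 mm over their backs; the gripper's body (75 mm by 187 mm) begins 45 mm behind the grasp point.
Start: joints at [-1.144, 0.689, -0.195, 1.565, 0.157, 0.902, -0.215], TCP at [0.239, 0.577, 0.239] pointing down, gripper open.
Joint ranges: [-3.01, 3.01], [-0.46, 2.08], [-1.47, 1.51], [0.13, 2.56], [-1, 4.14], [0.04, 2.09], [-2.66, 2.66]. Speed limits (rad/s): [2.57, 2.57, 3.14, 3.14, 3.14, 3.14, 3.14].

INTERFACE

Orientations are given as a unit quaternion [w, x, y, z].
In Python, from workcell import robot, cams, ticket gives the robot as it stands. The module is installed in compiled form; this text tells all that it offers.
- The arm moves only by the tool send_rows, never from a script. Its argument "series" is a list of rows, each a list of 7 numbers: the shift along the world's x, y, z in cm, then the turn, a rotation vector about the world's x, y, z in rad, then the finger opening in cm, from 0 to 8.81. In form: [[x, y, z, rx, ry, rz, hand], ...]. A call has 1 to 5 rows; each row shifts and turns the pose as measured when the row begins; what a row does not reach is not made up. A row lasts 1/12 s, in which the tool goes at most 41.7 mm and 7.16 degrees, less where a joint would pass 70% of its speed; a pose out of reach is approached as far as the arm can. A call is refused whole if a number of a shift passes 4.17 or a number of a turn 0.125, either way. A call with a gripper value outside its range is refused whole. The fingers move at their own pace and stop on an object; "force" is the grip in N (left out, the last holds). Time passes only in rows, so rows that do not move let the fingers close. It gives the time, the measured TCP pose, the force and the opening at its end, in the units of the state.
- robot.observe(): the state, without advancing time (a new reading comes with each control period).
- cams.get_image(name): name is "side" or "top" or "wrist"; returns the picture (400x640x3 uint8, blue, green, red); there is no depth.
- cams.camera_params(name): a dict with "mtx" (3x3 intrinsics, pixels), "k1" (the pictures are not rectified: a ray, as slopes to the right and down, at radius r is drawn at 1 + k1 r^2 times it, then the intrinsics apply), "camera_from_world" (4x4, takes a point from world to camera coordinates). Camera axes: x right, y down, z forward; pixel columns grow to the right and rows downward; lengths in m; the calibration is good to about 2 mm. A picture is of the moment at which its call begins: read the wrist's pose just before it. camera_params takes no time and is no camera call; for the wrist camera it gives the pose at the moment of the call.
- ticket.sign_off(): hands the job in, once; it reports no verdict.
The state is a dict: "time_s": time; "joint_positions": joint angles; "joint_vel": joint speeds; "joint_efforts": joint torques, N m; "tcp_pos": TCP position; "tool_rot": TCP orientation; "wrist_force": force on the tool from outside, world axes, zero at the start; "ft_torque": the same for the moment, N m; "gripper_width": opening from 0.0 (shut) to 1.0 (fully open).
Only numpy, scipy, OpenCV 4.12 (cv2) and the standard library are available. Lean on these libraries where they do the work, as an engineer would, in place of code of your own. Each camera call takes 0.05 s, during which the arm holds its last target.

## Working session

There is one attempt and no reset: what is moved stays moved. The work goes in short steps, Python scripts to look and compute and a tool call to move; the robot and the scene stay as the last step left them, time stands still between calls to the robot, and variables do not carry over. Pictures are saved under pics/ and viewed, and the job is handed in when it is done.

Besides the shell and the picture viewer there is one more tool, called after "Emit:" as a command line: name --pt "numbers of a row" for each row, then --argument value for the rest. send_rows: Moves the arm, as the interface text tells. Its arguments: {"type":"object","properties":{"series":{"type":"array","items":{"type":"array","items":{"type":"number"}}},"force":{"type":"number"}},"required":["series"]}

```bash
mkdir -p pics; cat > h.py <<'E'
import numpy as np, cv2
from workcell import robot, cams, ticket
def snap(n,name):
    im=cams.get_image(n); cv2.imwrite(f'pics/{name}.png',im); return im
def proj(n,P,prm=None):
    p=prm or cams.camera_params(n); P=np.atleast_2d(P)
    T=np.array(p['camera_from_world']);K=np.array(p['mtx'])
    c=P@T[:3,:3].T+T[:3,3]; s=c[:,:2]/c[:,2:]; r2=(s**2).sum(1,keepdims=True); s=s*(1+p['k1']*r2)
    return s@K[:2,:2].T+K[:2,2]
def ray(n,uv,prm=None):
    p=prm or cams.camera_params(n);T=np.array(p['camera_from_world']);K=np.array(p['mtx'])
    d=(np.array(uv,float)-K[:2,2])/np.diag(K)[:2]; s=d.copy()
    for _ in range(30): s=d/(1+p['k1']*(s@s))
    v=T[:3,:3].T@np.append(s,1); o=-T[:3,:3].T@T[:3,3]; return o,v/np.linalg.norm(v)
def atz(n,uv,z,prm=None):
    o,v=ray(n,uv,prm); return o+v*(z-o[2])/v[2]
E
python3 - <<'E'
from h import *
for n in ['side','top','wrist']:
    snap(n,n+'0'); p=cams.camera_params(n); print(n,p['k1'],np.round(p['mtx'],1).tolist()); print(np.round(p['camera_from_world'],3))
print(robot.observe())
E
```

```text
side -0.020113790680855267 [[364.7, 0.0, 324.5], [0.0, 364.7, 200.9], [0.0, 0.0, 1.0]]
[[-0.925 -0.38   0.019  0.39 ]
 [-0.233  0.525 -0.818  0.341]
 [ 0.301 -0.761 -0.575  0.567]
 [ 0.     0.     0.     1.   ]]
top 0.027911877152898047 [[459.8, 0.0, 324.1], [0.0, 459.8, 197.3], [0.0, 0.0, 1.0]]
[[-0.024 -1.     0.002 -0.223]
 [-0.968  0.023 -0.249  0.542]
 [ 0.249 -0.008 -0.968  0.859]
 [ 0.     0.     0.     1.   ]]
wrist 0.001401919946688264 [[323.0, 0.0, 323.0], [0.0, 323.0, 195.9], [0.0, 0.0, 1.0]]
[[ 0.384  0.923 -0.    -0.624]
 [ 0.889 -0.369  0.272 -0.038]
 [ 0.251 -0.105 -0.962  0.389]
 [ 0.     0.     0.     1.   ]]
{'time_s': 0.15, 'joint_positions': array([-1.14424084,  0.68974489, -0.19453609,  1.56604897,  0.157308  ,
        0.90251665, -0.21510569]), 'joint_vel': array([ 0.0007538 , -0.00175227,  0.00025041, -0.00439123, -0.0001294 ,
       -0.00174342,  0.00013292]), 'joint_efforts': array([-1.07461041e-03, -5.27864957e+01, -1.26911581e+00, -1.53586721e+01,
       -5.26985200e-02,  3.74876996e-03,  1.07452991e-04]), 'tcp_pos': array([0.2390661 , 0.57697819, 0.23813845]), 'tool_rot': array([-7.82290758e-05,  1.95086342e-01,  9.80785847e-01, -6.59091582e-04]), 'wrist_force': array([-0.08027859, -0.09390221,  0.13223705]), 'ft_torque': array([0.05872714, 0.02246219, 0.00762339]), 'gripper_width': 1.0017797433506919}
```

View pics/side0.png

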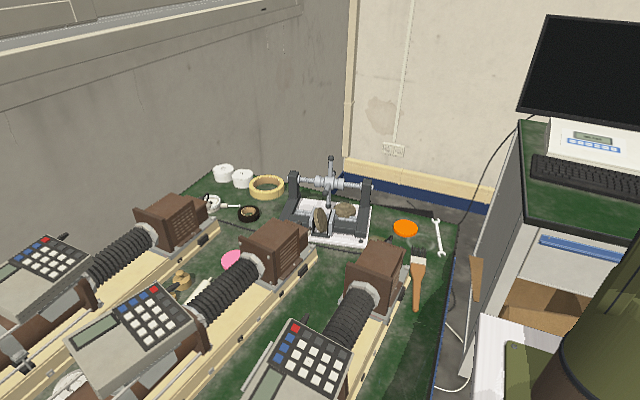

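View pics/top0.png

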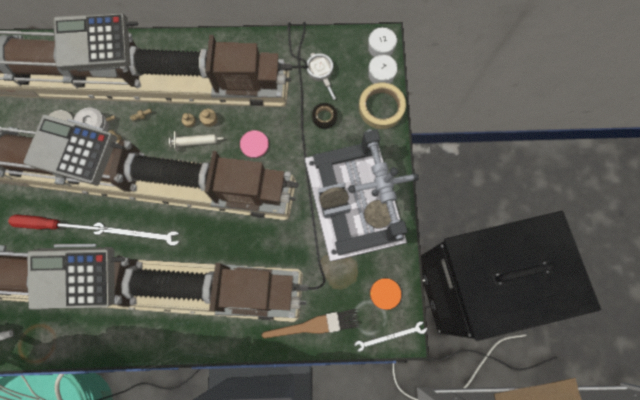

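View pics/wrist0.png

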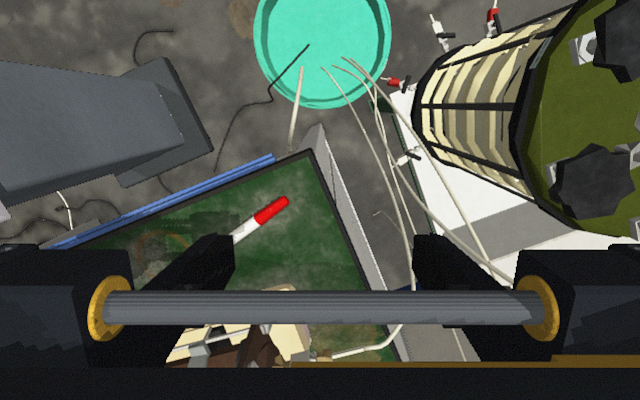

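```bash
python3 - <<'E'
from h import *
a=cv2.imread('pics/top0.png')[115:275,280:440]; cv2.imwrite('pics/t1.png',cv2.resize(a,None,fx=3.7,fy=3.7,interpolation=2))
a=cv2.imread('pics/side0.png')[140:260,260:400]; cv2.imwrite('pics/s1.png',cv2.resize(a,None,fx=5,fy=5,interpolation=2))
for uv in [(305,157),(372,148),(408,240),(330,260)]: print(uv,atz('top',uv,0.012).round(3))
E
```

```text
(305, 157) [ 0.643 -0.196  0.012]
(372, 148) [ 0.661 -0.344  0.012]
(408, 240) [ 0.454 -0.409  0.012]
(330, 260) [ 0.417 -0.245  0.012]
```

View pics/t1.png

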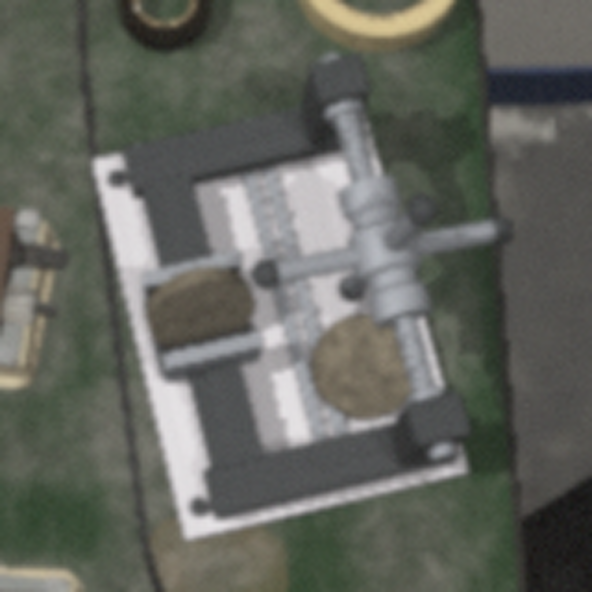

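View pics/s1.png

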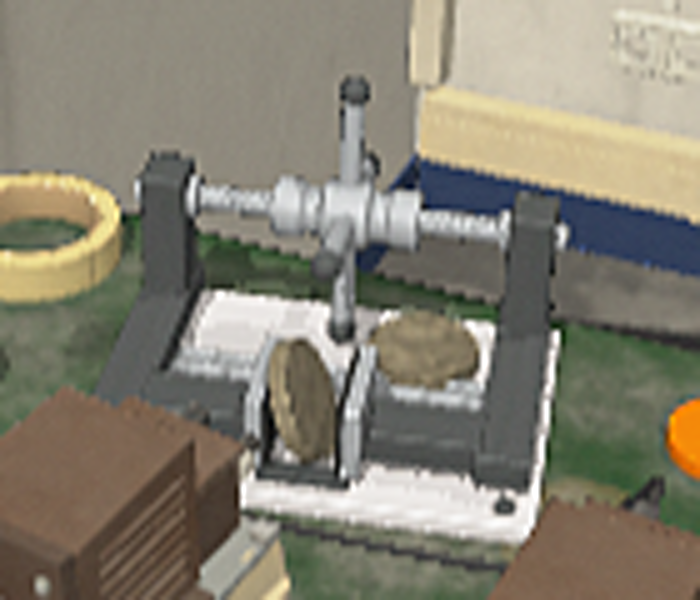

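```bash
cat > fit.py <<'E'
from h import *
from scipy.optimize import least_squares
def tips(p,angs):
    x,y,w,q=p[:4]; c,s=np.cos(w),np.sin(w); out=[]
    for a in angs:
        t=q+np.radians(a); ly=-.05+.067*np.sin(t); lz=.09+.067*np.cos(t); out.append([x-s*ly,y+c*ly,lz])
    return np.array(out)
E
python3 - <<'E'
from fit import *
T=np.array([[415.1,177.2],[351.6,188.8],[374.6,192.8],[394,171.2]])
S=np.array([[334.4,172],[331,158],[325,193],[328.4,206]])
# corners of plate
C=np.array([[305,157],[408,240],[330,260]]);L=np.array([[.116,.0825],[-.116,-.0825],[-.116,.0825]])
from itertools import permutations
def f(p,ps):
    c,s=np.cos(p[2]),np.sin(p[2]); R=np.array([[c,-s],[s,c]])
    W=np.c_[L@R.T+p[:2],np.full(3,.012)]
    t=tips(p,[-50,40,130,220])
    return np.r_[(proj('top',W)-C).ravel(),(proj('top',t)-T).ravel() if 0 else (proj('top',t[:2])-T[:2]).ravel(),(proj('side',t)[list(ps)]-S).ravel()]
best=min((least_squares(f,[.55,-.30,.21,0],args=(ps,),loss='soft_l1') for ps in permutations(range(4))),key=lambda r:r.cost)
p=best.x;print(p,best.cost,best.fun.round(1))
t=tips(p,[-50,40,130,220]);print(t.round(3));print(proj('top',t).round(1));print(proj('side',t).round(1))
E
```

```text
Traceback (most recent call last):
  File "h.py", line 6, in proj
    p=prm or cams.camera_params(n); P=np.atleast_2d(P)
             ~~~~~~~~~~~~~~~~~~^^^
ValueError: time passes only in moves, steps and waits
```

```bash
cat >> h.py <<'E'
_c={}
_orig=cams.camera_params
def cp(n):
    if n=='wrist': return _orig(n)
    if n not in _c: _c[n]=_orig(n)
    return _c[n]
E
sed -i 's/prm or cams.camera_params(n)/prm or cp(n)/' h.py
cat > f1.py <<'E'
from fit import *
T=np.array([[415.1,177.2],[351.6,188.8],[374.6,192.8],[394,171.2]])
S=np.array([[334.4,172],[331,158],[325,193],[328.4,206]])
C=np.array([[305,157],[408,240],[330,260]]);L=np.array([[.116,.0825],[-.116,-.0825],[-.116,.0825]])
from itertools import permutations
def f(p,ps):
    c,s=np.cos(p[2]),np.sin(p[2]); R=np.array([[c,-s],[s,c]])
    W=np.c_[L@R.T+p[:2],np.full(3,.012)]
    t=tips(p,[-50,40,130,220])
    return np.r_[(proj('top',W)-C).ravel(),(proj('top',t[:2])-T[:2]).ravel(),(proj('side',t)[list(ps)]-S).ravel()]
best=min((least_squares(f,[.55,-.30,.21,0],args=(ps,),loss='soft_l1') for ps in permutations(range(4))),key=lambda r:r.cost)
p=best.x;print(p,best.cost,best.fun.round(1))
t=tips(p,[-50,40,130,220]);print(t.round(3));print(proj('top',t).round(1));print(proj('side',t).round(1))
E
python3 f1.py
```

```text
[ 0.54536655 -0.30519677  0.19284049  0.68977659] 29.38931149478644 [  2.6  -0.1  -0.3   3.4   0.7   0.4 -20.5  -4.3   0.2   0.6  -0.6   2.
   0.2   0.1  -0.3  -0.6  -0.3  -0.3]
[[ 0.557 -0.366  0.156]
 [ 0.542 -0.29   0.102]
 [ 0.553 -0.342  0.024]
 [ 0.568 -0.419  0.078]]
[[394.6 172.9]
 [351.8 189.4]
 [374.2 194. ]
 [414.6 179.1]]
[[331.2 158.1]
 [324.7 192.4]
 [328.1 205.7]
 [333.8 174. ]]
```

Emit:
send_rows --pt "3.2 -2.2 0.6 0 0 -0.12 0" --pt "3.2 -2.2 0.6 0 0 -0.12 0" --pt "3.2 -2.2 0.6 0 0 -0.12 0" --pt "3.2 -2.2 0.6 0 0 -0.12 0"

```text
time_s: 0.48
tcp_pos: [0.3568, 0.4925, 0.26]
tool_rot: [-0.006, 0.421, 0.907, -0.001]
wrist_force: [0.4, -0.1, 0.0]
gripper_width: 0.727
```

Emit:
send_rows --pt "3.2 -2.2 0.6 0 0 -0.12 0" --pt "3.2 -2.2 0.6 0 0 -0.12 0" --pt "3.2 -2.2 0.6 0 0 -0.12 0" --pt "3.2 -2.2 0.6 0 0 -0.12 0"

```text
time_s: 0.82
tcp_pos: [0.4886, 0.3992, 0.2844]
tool_rot: [-0.007, 0.633, 0.775, -0.0]
wrist_force: [0.2, 0.7, 0.9]
gripper_width: 0.422
```

```bash
python3 -c "
from h import *
s=robot.observe();print(s['time_s'],s['joint_positions'].round(2),s['tcp_pos'].round(3),s['tool_rot'].round(3))"
```

```text
0.8167 [-0.78  0.65  0.05  1.49 -0.06  1.   -0.51] [0.489 0.399 0.284] [-0.007  0.633  0.775 -0.   ]
```

Emit:
send_rows --pt "0.3 -4.0 0 0 0 0 0" --pt "0.3 -4.0 0 0 0 0 0" --pt "0.3 -4.0 0 0 0 0 0" --pt "0.3 -4.0 0 0 0 0 0" --pt "0.3 -4.0 0 0 0 0 0"

```text
time_s: 1.23
tcp_pos: [0.5113, 0.1937, 0.2839]
tool_rot: [-0.005, 0.636, 0.772, 0.004]
wrist_force: [0.4, -0.5, 0.3]
gripper_width: 0.04
```

Emit:
send_rows --pt "0.3 -4.0 0 0 0 0 0" --pt "0.3 -4.0 0 0 0 0 0" --pt "0.3 -4.0 0 0 0 0 0" --pt "0.3 -4.0 0 0 0 0 0" --pt "0.3 -4.0 0 0 0 0 0"

```text
time_s: 1.65
tcp_pos: [0.5242, -0.0141, 0.2834]
tool_rot: [-0.006, 0.635, 0.772, 0.003]
wrist_force: [1.2, -0.4, 0.8]
gripper_width: 0.001
```

Emit:
send_rows --pt "0.4 -4.0 0 0 0 0 0" --pt "0.4 -4.0 0 0 0 0 0" --pt "0.4 -4.0 0 0 0 0 0" --pt "0.4 -4.0 0 0 0 0 0" --pt "0.4 -4.0 0 0 0 0 0"

```text
time_s: 2.07
tcp_pos: [0.5418, -0.2217, 0.2829]
tool_rot: [-0.007, 0.635, 0.773, 0.003]
wrist_force: [0.7, 0.7, -0.8]
gripper_width: 0.005
```

```bash
python3 -c "
from h import *
s=robot.observe();print(s['time_s'],s['joint_positions'].round(2),s['tcp_pos'].round(3),s['tool_rot'].round(3))"
```

```text
2.0667 [ 0.3   0.59  0.03  1.63 -0.03  0.94  0.54] [ 0.542 -0.222  0.283] [-0.007  0.635  0.773  0.003]
```

Emit:
send_rows --pt "0.4 -3.8 0 0 0 0 0" --pt "0.4 -3.8 0 0 0 0 0" --pt "0.4 -3.6 0 0 0 0 0" --pt "0.4 -3.0 0 0 0 0 0" --pt "0.3 -2.0 0 0 0 0 0"

```text
time_s: 2.48
tcp_pos: [0.5569, -0.3979, 0.2812]
tool_rot: [-0.008, 0.638, 0.77, 0.001]
wrist_force: [0.5, -0.4, 0.5]
gripper_width: 0.003
```

```bash
python3 -c "
from h import *
snap('top','top1');snap('side','side1')
s=robot.observe();print(s['time_s'],s['joint_positions'].round(2),s['tcp_pos'].round(3),s['tool_rot'].round(3))
print(proj('top',s['tcp_pos']),proj('side',s['tcp_pos']))
"
```

```text
2.5833 [ 0.54  0.74  0.03  1.3  -0.03  1.12  0.76] [ 0.556 -0.399  0.281] [-0.007  0.639  0.769  0.   ]
[[427.58985697 149.44332915]] [[338.21947266 106.33164375]]
```

View pics/side1.png

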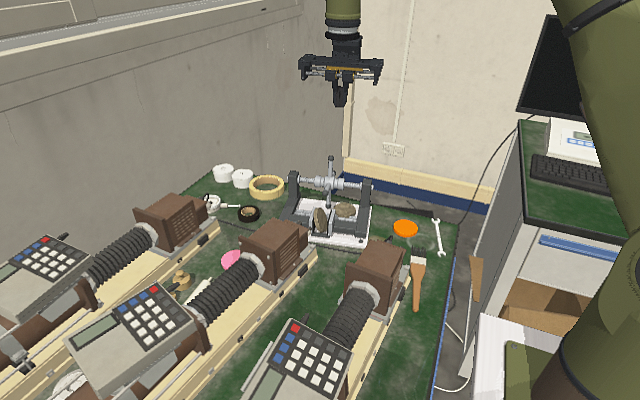

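Emit:
send_rows --pt "0.3 0 -3.6 0 0 0 0" --pt "0.3 0 -3.6 0 0 0 0" --pt "0.2 0 -3.6 0 0 0 0" --pt "0 0 -3.0 0 0 0 0" --pt "0 0 -1.8 0 0 0 0"

```text
time_s: 3.0
tcp_pos: [0.5683, -0.3973, 0.125]
tool_rot: [-0.001, 0.638, 0.77, 0.003]
wrist_force: [-0.3, 0.4, 0.0]
gripper_width: 0.002
```

```bash
python3 -c "
from h import *
snap('top','top2');a=snap('side','side2')[100:260,240:440];b=cv2.imread('pics/top2.png')[115:275,280:480]
cv2.imwrite('pics/c2.png',cv2.resize(np.hstack([a,b]),None,fx=2,fy=2,interpolation=2))
s=robot.observe();print(s['time_s'],s['tcp_pos'].round(3),s['tool_rot'].round(3),s['wrist_force'])
"
```

```text
3.1 [ 0.567 -0.396  0.124] [-0.003  0.638  0.77   0.003] [-0.22449572  0.29854773  0.64356252]
```

View pics/c2.png

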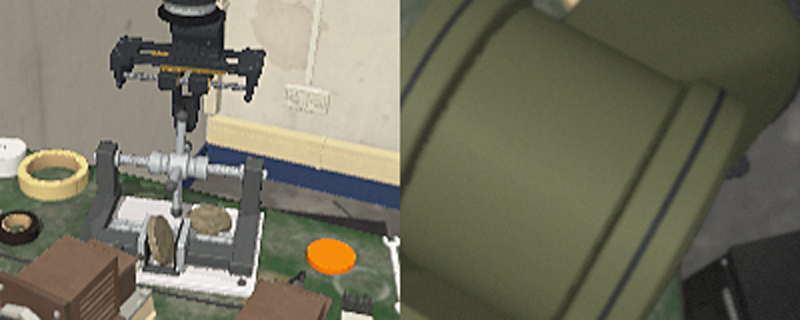

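Emit:
send_rows --pt "-0.2 0.8 0 0 0 0 0" --pt "-0.2 0.8 0 0 0 0 0" --pt "-0.2 0.8 0 0 0 0 0" --pt "-0.2 0.8 -0.1 0 0 0 0" --pt "-0.1 0.7 -0.1 0 0 0 0"

```text
time_s: 3.52
tcp_pos: [0.56, -0.3609, 0.1285]
tool_rot: [0.004, 0.639, 0.769, 0.001]
wrist_force: [-0.5, -6.7, -4.2]
gripper_width: 0.007
```

Emit:
send_rows --pt "-0.1 0.7 -0.1 0 0 0 0" --pt "-0.1 0.7 0 0 0 0 0" --pt "-0.1 0.7 0 0 0 0 0" --pt "-0.1 0.7 0 0 0 0 0"

```text
time_s: 3.85
tcp_pos: [0.5571, -0.3418, 0.1327]
tool_rot: [0.014, 0.641, 0.768, -0.003]
wrist_force: [0.5, -6.2, -2.1]
gripper_width: 0.005
```

```bash
python3 -c "
from h import *
a=snap('side','side3')[140:260,240:400]
cv2.imwrite('pics/c3.png',cv2.resize(a,None,fx=5,fy=5,interpolation=2))
s=robot.observe();print(s['time_s'],s['tcp_pos'].round(3),s['tool_rot'].round(3),s['wrist_force'])
"
```

```text
3.9 [ 0.557 -0.34   0.133] [ 0.014  0.64   0.768 -0.003] [-0.67007107 -4.17129735 -0.31485586]
```

View pics/c3.png

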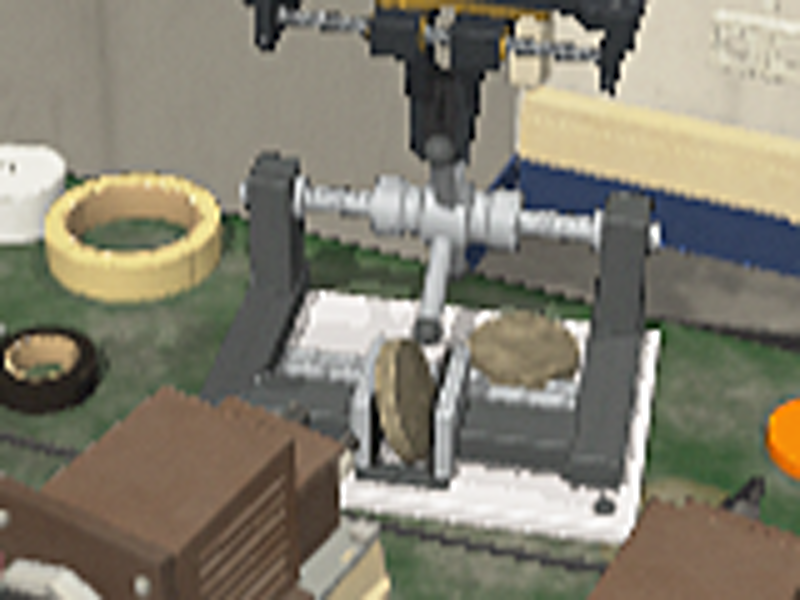

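Emit:
send_rows --pt "-0.2 0.9 -0.5 0 0 0 0" --pt "-0.2 0.9 -0.6 0 0 0 0" --pt "-0.1 0.9 -0.6 0 0 0 0" --pt "-0.1 0.9 -0.6 0 0 0 0"

```text
time_s: 4.23
tcp_pos: [0.5538, -0.3151, 0.1174]
tool_rot: [0.026, 0.643, 0.766, -0.006]
wrist_force: [0.1, -5.5, 3.0]
gripper_width: 0.005
```

```bash
python3 -c "
from h import *
a=snap('side','side4')[140:260,240:400]
cv2.imwrite('pics/c4.png',cv2.resize(a,None,fx=5,fy=5,interpolation=2))
s=robot.observe();print(s['time_s'],s['tcp_pos'].round(3),s['tool_rot'].round(3),s['wrist_force'])
"
```

```text
4.2833 [ 0.553 -0.312  0.116] [ 0.024  0.642  0.766 -0.006] [-0.24103481 -2.36879314  2.06036006]
```

View pics/c4.png

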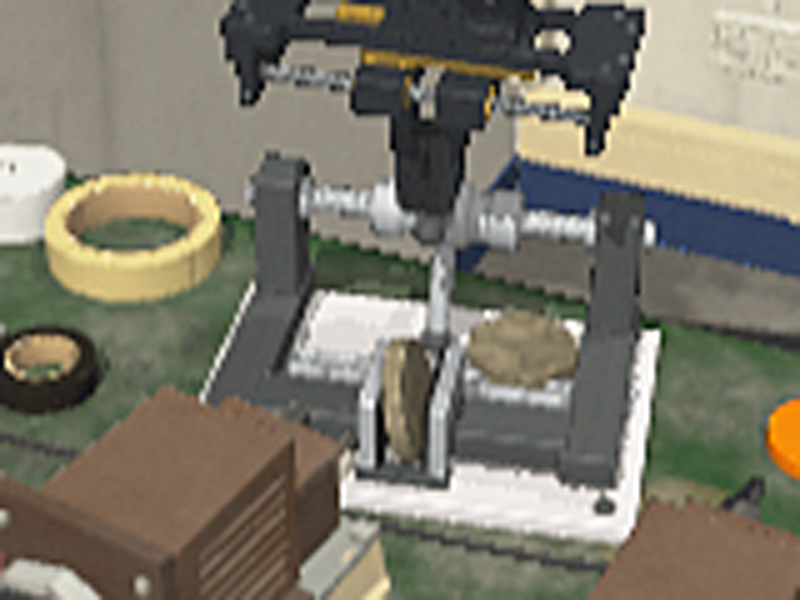

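Emit:
send_rows --pt "0 0 3.5 0 0 0 0" --pt "0 0 3.5 0 0 0 0" --pt "0 0 3.5 0 0 0 0" --pt "0 0 2.5 0 0 0 0"

```text
time_s: 4.62
tcp_pos: [0.5491, -0.3029, 0.2452]
tool_rot: [0.014, 0.64, 0.768, -0.005]
wrist_force: [0.6, -0.4, -0.5]
gripper_width: 0.005
```

Emit:
send_rows --pt "0.4 -3.0 0 0 0 0 0" --pt "0.4 -3.0 0 0 0 0 0" --pt "0.4 -3.0 0 0 0 0 0" --pt "0.2 -1.5 0 0 0 0 0"

```text
time_s: 4.95
tcp_pos: [0.5702, -0.3997, 0.2578]
tool_rot: [0.019, 0.634, 0.773, 0.003]
wrist_force: [-0.1, -1.4, 0.6]
gripper_width: 0.006
```

```bash
python3 -c "
from h import *
from scipy.spatial.transform import Rotation as R
snap('top','top5')
a=snap('side','side5')[140:260,240:400]
cv2.imwrite('pics/c5.png',cv2.resize(a,None,fx=5,fy=5,interpolation=2))
s=robot.observe();print(s['time_s'],s['tcp_pos'].round(3),R.from_quat(s['tool_rot'],scalar_first=True).as_matrix().round(3),s['wrist_force'])
"
```

```text
5.05 [ 0.57  -0.399  0.257] [[-0.193  0.981  0.032]
 [ 0.981  0.194 -0.019]
 [-0.025  0.028 -0.999]] [-0.06012397  0.10237181  0.74511837]
```

View pics/c5.png

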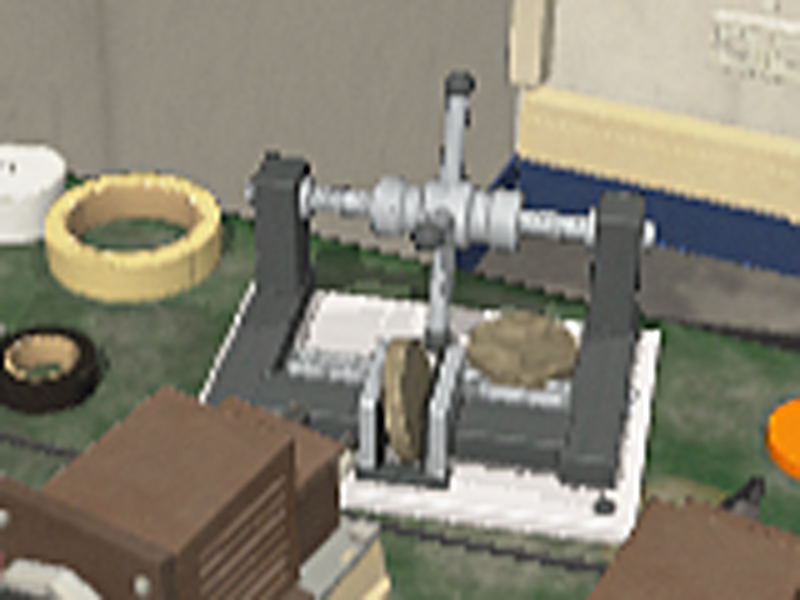

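```bash
python3 -c "
from fit import *
obs=np.array([[332,157],[326.2,187],[327.6,207]])
p=[.54537,-.3052,.19284]
for q in np.arange(1.3,2.6,.1):
  t=proj('side',tips(p+[q],[-140,-50,40])); print(round(q,2),t.round(1).tolist(),np.abs(t-obs).sum().round(1))
"
```

```text
1.3 [[334.0, 162.2], [328.2, 167.4], [324.8, 204.5]] 34.0
1.4 [[333.9, 160.8], [327.7, 169.7], [325.0, 205.7]] 28.3
1.5 [[333.7, 159.6], [327.2, 172.1], [325.2, 206.7]] 22.8
1.6 [[333.5, 158.6], [326.8, 174.7], [325.5, 207.4]] 18.4
1.7 [[333.3, 157.8], [326.3, 177.3], [325.8, 207.8]] 14.5
1.8 [[333.0, 157.3], [325.9, 180.0], [326.2, 208.0]] 10.9
1.9 [[332.6, 157.0], [325.6, 182.8], [326.5, 208.0]] 7.5
2.0 [[332.3, 156.9], [325.3, 185.5], [326.9, 207.6]] 4.0
2.1 [[331.9, 157.2], [325.0, 188.2], [327.4, 207.1]] 3.0
2.2 [[331.4, 157.7], [324.8, 190.8], [327.8, 206.3]] 7.3
2.3 [[331.0, 158.4], [324.7, 193.4], [328.2, 205.3]] 12.7
2.4 [[330.5, 159.4], [324.6, 195.7], [328.7, 204.1]] 18.3
2.5 [[330.0, 160.7], [324.5, 198.0], [329.2, 202.7]] 24.2
```

Emit:
send_rows --pt "-0.3 -1.2 0 0.02 0.03 0 0" --pt "0 0 -3.6 0 0 0 0" --pt "0 0 -3.6 0 0 0 0" --pt "0 0 -3.4 0 0 0 0" --pt "0 0 -1.9 0 0 0 0"

```text
time_s: 5.47
tcp_pos: [0.5725, -0.4022, 0.1364]
tool_rot: [0.003, 0.632, 0.775, 0.007]
wrist_force: [-0.7, 0.7, -0.4]
gripper_width: 0.002
```

Emit:
send_rows --pt "0 0 -0.3 0 0 0 0"

```text
time_s: 5.55
tcp_pos: [0.5709, -0.3979, 0.1296]
tool_rot: [-0.001, 0.632, 0.775, 0.008]
wrist_force: [-0.5, 0.4, 0.6]
gripper_width: 0.004
```

Emit:
send_rows --pt "-0.3 0.9 0 0 0 0 0" --pt "-0.3 0.9 0 0 0 0 0" --pt "-0.2 0.9 -0.2 0 0 0 0" --pt "-0.2 0.9 -0.2 0 0 0 0" --pt "-0.2 0.9 -0.2 0 0 0 0"

```text
time_s: 5.97
tcp_pos: [0.562, -0.3567, 0.1302]
tool_rot: [0.008, 0.632, 0.775, 0.006]
wrist_force: [-0.1, -6.3, 1.6]
gripper_width: 0.004
```

Emit:
send_rows --pt "-0.2 0.9 -0.2 0 0 0 0" --pt "-0.2 0.9 -0.3 0 0 0 0" --pt "-0.2 0.9 -0.3 0 0 0 0"

```text
time_s: 6.22
tcp_pos: [0.5591, -0.3427, 0.128]
tool_rot: [0.023, 0.633, 0.774, 0.0]
wrist_force: [4.0, -25.2, 2.5]
gripper_width: 0.008
```

```bash
python3 -c "
from h import *
a=snap('side','side6')[140:260,240:400]
cv2.imwrite('pics/c6.png',cv2.resize(a,None,fx=5,fy=5,interpolation=2))
s=robot.observe();print(s['time_s'],s['tcp_pos'].round(3),s['tool_rot'].round(3),s['wrist_force'])
"
```

```text
6.2667 [ 0.559 -0.343  0.128] [ 0.023  0.633  0.774 -0.   ] [  2.15116504 -17.61780052  -0.79218714]
```

View pics/c6.png

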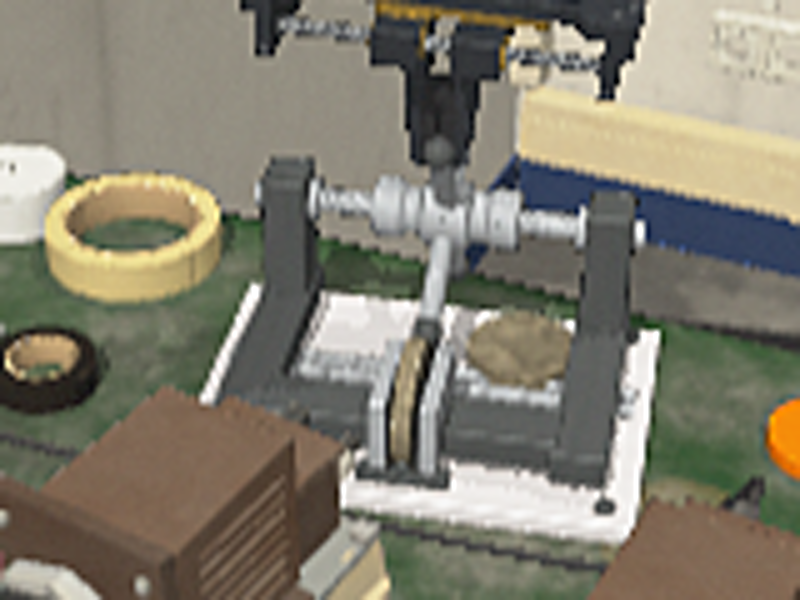

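Emit:
send_rows --pt "-0.2 0.8 -0.2 0 0 0 0" --pt "-0.2 0.8 -0.2 0 0 0 0" --pt "0.1 -1.0 0 0 0 0 0" --pt "0 0 3.0 0 0 0 0" --pt "0 0 3.6 0 0 0 0"

```text
time_s: 6.68
tcp_pos: [0.5554, -0.3477, 0.191]
tool_rot: [0.031, 0.636, 0.771, -0.006]
wrist_force: [0.4, 1.3, -0.4]
gripper_width: 0.004
```

Emit:
send_rows --pt "0 0 3.6 0 0 0 0" --pt "0 0 3.6 0 0 0 0" --pt "0 0 3.0 0 0 0 0" --pt "0 0 2.0 0 0 0 0" --pt "0 0 0 0 0 0 0"

```text
time_s: 7.1
tcp_pos: [0.5565, -0.3361, 0.3245]
tool_rot: [0.028, 0.633, 0.774, -0.0]
wrist_force: [1.2, -0.3, 1.2]
gripper_width: 0.004
```

```bash
python3 -c "
from h import *
a=snap('side','side7')[140:260,240:400]
cv2.imwrite('pics/c7.png',cv2.resize(a,None,fx=5,fy=5,interpolation=2))
b=snap('wrist','w7')
s=robot.observe();print(s['time_s'],s['tcp_pos'].round(3),s['tool_rot'].round(3),s['wrist_force'])
"
```

```text
7.2 [ 0.555 -0.335  0.32 ] [ 0.025  0.633  0.774 -0.001] [-1.10109416 -0.5528529  -0.44066567]
```

View pics/c7.png

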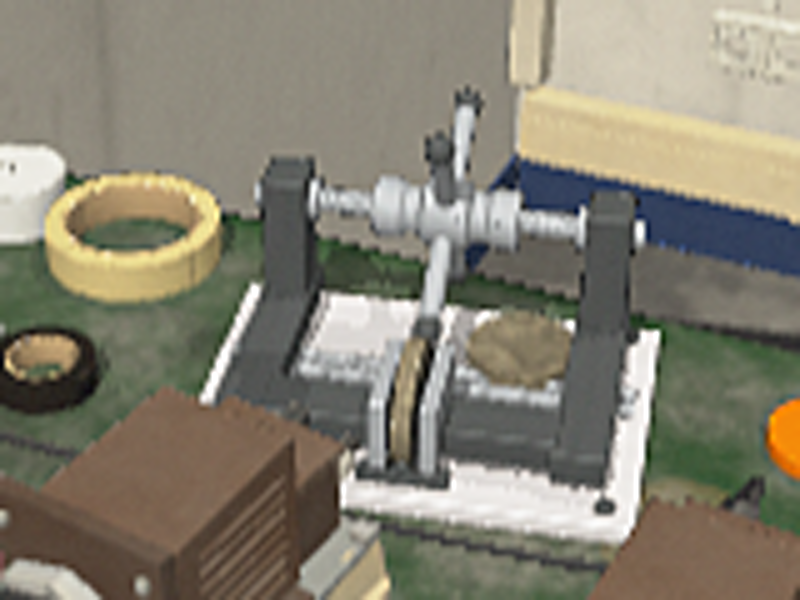

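View pics/w7.png

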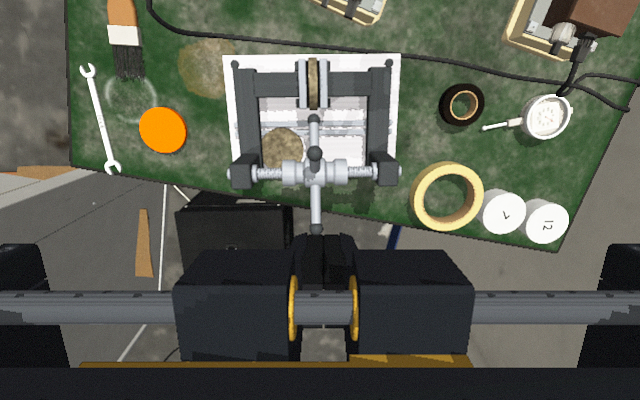

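```bash
python3 -c "
from h import *
a=cv2.imread('pics/w7.png')[45:245,215:415]
cv2.imwrite('pics/w7c.png',cv2.resize(a,None,fx=3,fy=3,interpolation=2))
"
cat > q.py <<'E'
from fit import *
p=[.54537,-.3052,.19284]
prm=cams.camera_params('wrist')
for q in (2.7,2.8,2.9,3.0): print(q,proj('wrist',tips(p+[q],[-230,-140,-50]),prm).round(1).tolist())
c,s=np.cos(.19284),np.sin(.19284)
for g in (5,6.5,8):
  for sg in (-1,1):
    lx,ly=sg*g/1000,.05; print(g,sg,proj('wrist',[p[0]+c*lx-s*ly,p[1]+s*lx+c*ly,.06],prm).round(1))
E
python3 q.py
```

```text
2.7 [[313.5, 228.9], [313.5, 172.1], [313.2, 115.9]]
2.8 [[313.5, 229.5], [313.5, 165.3], [313.2, 117.3]]
2.9 [[313.5, 229.6], [313.5, 158.6], [313.2, 119.1]]
3.0 [[313.5, 229.1], [313.5, 152.1], [313.2, 121.4]]
5 -1 [[308.9  84.5]]
5 1 [[317.4  84.6]]
6.5 -1 [[307.6  84.5]]
6.5 1 [[318.6  84.6]]
8 -1 [[306.3  84.5]]
8 1 [[319.9  84.6]]
```

View pics/w7c.png

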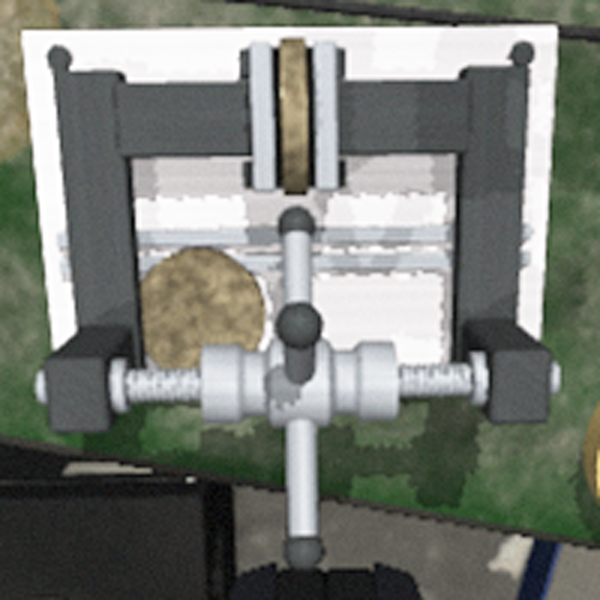

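```bash
python3 -c "
from h import *
print(ticket.sign_off()); s=robot.observe(); print(s['time_s'],s['wrist_force'].round(1))"
```

```text
the job is handed in; nothing more can be done
None
the job is handed in; nothing more can be done
```

I turned the turnbuckle to its stop in two swings, pushing with closed fingers from above. The first swing pushed the uppermost bar over towards the stone. For the second I lifted clear, came down behind the next bar and pushed until the force rose from about 6 to 25 N. I then backed off, raised the tool to z = 0.32 m and handed in at about 7.2 s.

- **Sleeve angle:** the final wrist and side pictures agree on about 2.98 rad, against the 2.75 needed. It was not at 0 to begin with: the pictures put it at about 0.69 rad.
- **Jaw gap:** about 10 mm, worked out from the sleeve angle. Measured directly, the light jaw plates looked about 15 mm apart. I took the dark strips inside them as the rubber faces touching the stone, but did not measure the faces separately.
- **Stone:** it looks upright and central in the cradle in both views. I judged this by eye, not by computing the tilt or position.
- **Contact:** the wrist force was about 1 N, which is noise level, with the gripper well above everything.

The second grey-brown disc, lying flat on the plate, was left alone, as were the orange and pink ones. The first pose fit mislabelled one bar in the top view (20 pixels off), but with the bars matched correctly both views agreed to about 2 pixels.

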